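# Snap the lens cover onto the magnifier lamp

## Robot

A 6-joint arm with a two-finger parallel gripper is mounted at the origin on the work surface. World frame = base frame: x ahead of the robot, y to its left, z up, the work surface at z = 0. Lengths are in mm, angles in rad, forces in N, time in s.
With the tool pointing down it reaches from about 350 to 975 mm from the base axis. Payload 7.1 kg.
Tool frame: the origin (TCP) lies between the finger pads; the fingertips stand 14 mm ahead of it and the grasp point (between the pads) lies 5 mm behind it (ctrl.tcp_to_tips is the distance from the TCP to the fingertips, in mm); z points along the fingers, y is the line along which they close (so a half turn about z gives the same grasp; the last joint's range is limited). The gripper opens to 88 mm and grips with 3 to 60 N. Pads are 20 mm wide; open, the fingers measure 115 mm over their backs; the gripper's body (75 mm by 178 mm) begins 61 mm behind the grasp point.
Start: joints at [-0.019, 0.423, 1.63, -0, 1.089, -0.019], TCP at [624.984, 0.026, 236.675] pointing down, gripper open.
Joint ranges: [-3, 3], [-0.9, 2.11], [0.09, 2.58], [-1.31, 4.45], [0.11, 2.69], [-2.54, 2.54]. Speed limits (rad/s): [2.39, 2.39, 3.01, 3.14, 3.14, 3.14].

## Interface

Orientations are given as a rotation vector (axis times angle).
In Python, from workcell import ctrl gives the robot as it stands.
- The arm moves only by the tool apply_moves, never from a script. Its argument "series" is a list that holds one entry, the list of rows, each a list of 7 numbers: the shift along the tool's x, y, z in cm, then the turn, a rotation vector about the tool's x, y, z in degrees, then the opening, from 0 (shut) to 1 (fully open). A call has 1 to 12 rows; each row shifts and turns the commanded pose from where the row before left it, along the tool's axes as they then stand; what a row does not reach is not made up. A row lasts 1/10 s, in which the tool goes at most 50 mm and 8.59 degrees, less where a joint would pass 70% of its speed; a pose out of reach is approached as far as the arm can. A call with a gripper value outside its range is refused whole. The fingers move at their own pace and stop on an object; the grip force is fixed at half the most. Time passes only in rows, so rows that do not move let the fingers close. It gives the time, the measured TCP pose, the force and the opening at its end, in the units of the state.
- ctrl.get_obs(): the state, without advancing time (a new reading comes with each control period).
- ctrl.get_image(name): name is "scene" or "side" or "wrist"; returns a dict with "img" (400x640x3 uint8, blue, green, red), "K" (3x3 intrinsics, pixels), "dist" ([k1, k2, p1, p2, k3] as OpenCV has them; the pictures are not rectified), "cam_to_world" (4x4, takes a point from camera to world coordinates). Camera axes: x right, y down, z forward; pixel columns grow to the right and rows downward; lengths in mm; the calibration is good to about 2 mm. A picture is of the moment at which its call begins. There is no depth.
- ctrl.close_job(): hands the job in, once; it reports no verdict.
The state is a dict: "t": time; "qpos": joint angles; "qvel": joint speeds; "joint_torque": joint torques, N m; "ee_pos": TCP position; "orientation": TCP orientation; "ft_force": force on the tool from outside, world axes, zero at the start; "moment": the same for the moment, N m; "width": finger opening in mm.
Only numpy, scipy, OpenCV 4.12 (cv2) and the standard library are available. Lean on these libraries where they do the work, as an engineer would, in place of code of your own. Each camera call takes 0.05 s, during which the arm holds its last target. There are 200 camera calls.

## Task

Press the release button on the clamshell case so that its lid springs fully open, and take the lens cover out. Set the cover on the round head of the magnifier lamp without dropping it, handle bar in line with the lamp's neck, and press it straight down until it is fully home and both clip arms have snapped under the rim. Let go, leave the case open and do not disturb the jar, the plaster cast or the steel scale.

Things in the scene. Friction and masses are not known exactly. Their poses are not given: they have to be found in the camera images.
- case: Dark grey square clamshell case, fixed. Outside 190 x 190 mm, lower half 50 mm high with 5 mm walls, 84 mm high with the lid shut. Origin: centre of its underside on the bench; +x points to the hinge side, -x to the front with the button. Inside stands a fixed round rubber pad, radius 50 mm, its top 35 mm above the bench, on which the lens cover rests.
- release_rest (a point): Centre of the top of the case's round steel release button (radius 18 mm) as it stands unpressed, 56 mm above the bench on a block 145 mm in front of the case's centre; the point does not move with the button. Pressed straight down it travels 6 mm against a spring (1.5 N at first, 5 N fully down); after about 4 mm it frees the lid.
- lid (a joint): Case lid: 0 rad shut and hooked; once released it springs up by itself in 1 to 2 s to its stop at 1.75 rad and stays there. Hinged along the case's upper far edge (x = +95 mm, z = 50 mm in the case frame); 190 mm long, so its edge is about 240 mm above the bench when open, leaning away beyond the hinge.
- cover: Grey plastic lens cover, 0.15 kg, lying handle up on the pad in the case. Round plate, radius 67 mm, 5 mm thick; on top in the middle a handle bar 70 mm long along x, 16 mm wide (y), top 37 mm above the origin. Lips hang 8 mm down at x = +-66 mm, clip arms at y = +-65 mm. Origin: centre of the plate's underside, which comes to rest on the lamp rim; z up. Half a turn about z makes no difference.
- clip_a (a joint): Clip arm at +y of the cover, 30 mm wide, hinged at the plate edge, reaching 26 mm below the plate, up to 68 mm from the centre, with an inward sloping catch. 0 rad: at rest; grows as it is spread outward (about 0.2 rad while its catch rides over the rim); springs back to near 0 when snapped under the rim. Snapping both takes about 10 to 18 N of push.
- clip_b (a joint): Clip arm at -y of the cover, the same as clip_a.
- lamp: Cream magnifier lamp head, lens up on a stand, fixed. Origin: centre of its underside on the bench. Round rim, radius 60 mm, 12 mm thick, 4 mm bevel on the upper edge, top 62 mm above the bench, over a body of radius 46 mm. Its neck, 30 mm wide, leaves along +x just below the rim to a knuckle at 118 mm and a post at 205 mm (85 mm high); no clip fits over the neck.
- rim (a point): Centre of the top face of the lamp's rim, 62 mm above the bench; its x axis points along the neck, z up. With the cover fully home its origin is at this point.
- jar: Bystander: closed jar, 56 mm across, 75 mm high; origin under its centre.
- cast: Bystander: plaster shoe-print cast lying flat, 240 x 95 x 27 mm; origin on the bench under its middle.
- scale: Bystander: flat L-shaped steel photo scale, legs 200 and 108 mm, 5 mm thick; origin under the middle of its long leg.

How it is judged:
By the outcome, as a careful person would: the job done as asked, in the order asked, and still so for the second after the job is handed in, with the robot touching nothing.
It also fails if it takes over 64 s, if anything falls off the work surface, if the arm or the gripper's body presses on something with over 40 N, if the wrist force passes 120 N, or if a joint passes its speed limit or range.

## Working session

There is one attempt and no reset: what is moved stays moved. The work goes in short steps, Python scripts to look and compute and a tool call to move; the robot and the scene stay as the last step left them, time stands still between calls to the robot, and variables do not carry over. Pictures are saved under pics/ and viewed, on a budget of 10 in all, crops included, one or two more only if the job needs it, and the job is handed in when it is done.

Besides the shell and the picture viewer there is one more tool, called after "Request:" as name(argument=value, ...) on one line, values as JSON. apply_moves: Moves the arm, as the interface text tells. Its arguments: {"type":"object","properties":{"series":{"type":"array","items":{"type":"array","items":{"type":"array","items":{"type":"number"}}}}},"required":["series"]}

```bash
mkdir -p pics; ls; cat > h.py <<'E'
import numpy as np, cv2
from workcell import ctrl
from scipy.spatial.transform import Rotation as R
def grab(n,f=None):
    d=ctrl.get_image(n)
    if f: cv2.imwrite('pics/'+f,d['img'])
    np.savez('last_'+n+'.npz',**{k:np.array(v) for k,v in d.items()})
    return d
def load(n): return dict(np.load('last_'+n+'.npz'))
def ray(d,px,z):
    p=cv2.undistortPoints(np.array(px,float).reshape(-1,1,2),d['K'],d['dist']).reshape(-1,2)
    v=np.c_[p,np.ones(len(p))]@d['cam_to_world'][:3,:3].T; c=d['cam_to_world'][:3,3]
    return c+v*((z-c[2])/v[:,2])[:,None]
def proj(d,P):
    M=np.linalg.inv(d['cam_to_world'])
    return cv2.projectPoints(np.array(P,float).reshape(-1,1,3),cv2.Rodrigues(M[:3,:3])[0],M[:3,3],d['K'],d['dist'])[0].reshape(-1,2)
E
python3 - <<'E'
from h import *
a=grab('scene','scene1.png');b=grab('side','side1.png')
print(a['cam_to_world'].round(2),b['cam_to_world'].round(2)); o=ctrl.get_obs(); print(o)
E
```

```text
pics
[[ 8.50000e-01  3.70000e-01 -3.70000e-01  1.04938e+03]
 [ 5.30000e-01 -5.90000e-01  6.10000e-01 -8.33650e+02]
 [ 1.00000e-02 -7.20000e-01 -7.00000e-01  1.00335e+03]
 [ 0.00000e+00  0.00000e+00  0.00000e+00  1.00000e+00]] [[ 8.8000e-01 -3.6000e-01  3.1000e-01  1.7613e+02]
 [-4.8000e-01 -6.7000e-01  5.7000e-01 -7.5354e+02]
 [ 0.0000e+00 -6.5000e-01 -7.6000e-01  1.0408e+03]
 [ 0.0000e+00  0.0000e+00  0.0000e+00  1.0000e+00]]
{'t': 0.1, 'qpos': array([-1.89914218e-02,  4.23773905e-01,  1.63063582e+00,  2.10697013e-05,
        1.08857438e+00, -1.89811328e-02]), 'qvel': array([-0.00037072, -0.00181025, -0.00342736,  0.0006712 , -0.00097362,
        0.00150014]), 'joint_torque': array([ 6.49496542e-04, -5.45618248e+01, -2.74323839e+01,  6.46709581e-02,
        1.88581715e-02,  1.54216096e-06]), 'ee_pos': array([6.24506666e+02, 4.59705117e-02, 2.35964746e+02]), 'orientation': array([-2.22074555e+00, -2.22070097e+00,  1.49429592e-03]), 'ft_force': array([ 0.17330686, -0.87549946,  0.90590941]), 'moment': array([ 0.0145536 , -0.04989655,  0.04684306]), 'width': 87.95942138269508}
```

View pics/scene1.png

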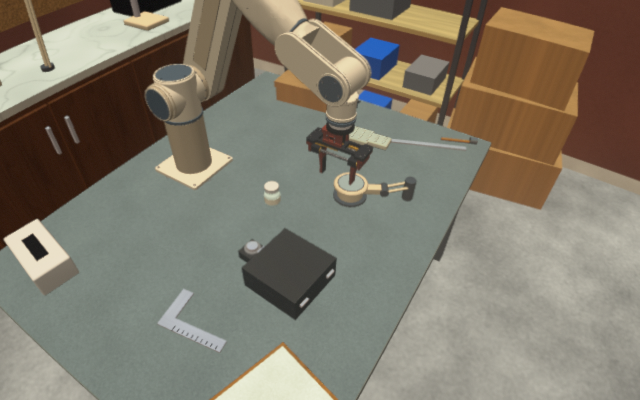

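View pics/side1.png

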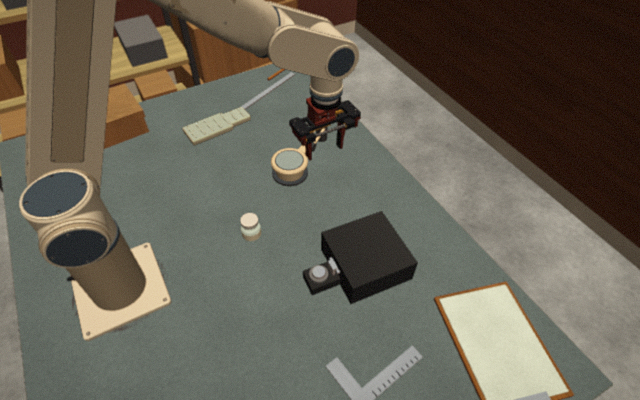

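```bash
python3 - <<'E'
from h import *
S=load('scene');D=load('side')
print('button',ray(S,[252,245],56),ray(D,[319,271],56))
print('lamp',ray(S,[350,183],62),ray(D,[290,160],62))
print('knuckle',ray(S,[384,188],55),'post',ray(S,[410,181],85))
print('lidS',ray(S,[[286,230],[336,264],[243,268]],84).round(0).tolist())
print('lidD',ray(D,[[321,233],[381,214],[416,261]],84).round(0).tolist())
print('jar',ray(S,[272,185],75),ray(D,[249,218],75))
# close-up composite
a=cv2.resize(S['img'][140:320,225:425],None,fx=2,fy=2,interpolation=cv2.INTER_CUBIC)
b=cv2.resize(D['img'][130:310,240:440],None,fx=2,fy=2,interpolation=cv2.INTER_CUBIC)
cv2.imwrite('pics/c.png',np.hstack([a,b]))
E
```

```text
button [[ 477.88078424 -238.83579645   56.        ]] [[ 479.00401325 -238.68367507   56.        ]]
lamp [[594.35508208 163.23548814  62.        ]] [[597.40187857 165.37939541  62.        ]]
knuckle [[702.91641798 211.28120737  55.        ]] post [[774.42124525 260.13545303  85.        ]]
lidS [[545.0, -154.0, 84.0], [735.0, -186.0, 84.0], [525.0, -336.0, 84.0]]
lidD [[534.0, -151.0, 84.0], [716.0, -175.0, 84.0], [707.0, -348.0, 84.0]]
jar [[382.17153597  -2.64157898  75.        ]] [[383.51741814  -1.59043475  75.        ]]
```

View pics/c.png

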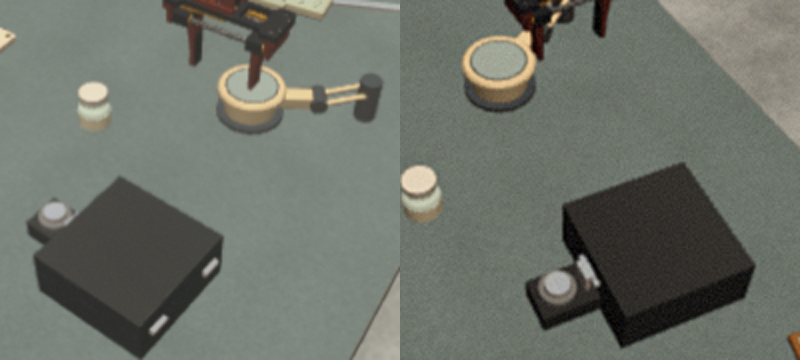

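Request:
apply_moves(series=[[[-2.98, -1.89, 0, 0, 0, 0, 0], [-2.98, -1.89, 0, 0, 0, 0, 0], [-2.98, -1.89, 0, 0, 0, 0, 0], [-2.98, -1.89, 0, 0, 0, 0, 0], [-2.98, -1.89, 0, 0, 0, 0, 0], [-2.98, -1.89, 0, 0, 0, 0, 0], [-2.98, -1.89, 0, 0, 0, 0, 0], [-2.98, -1.89, 0, 0, 0, 0, 0], [0, 0, 0, 0, 0, 8.2, 0], [0, 0, 0, 0, 0, 8.2, 0], [0, 0, 0, 0, 0, 8.2, 0], [0, 0, 0, 0, 0, 8.2, 0]]])

```text
t: 1.3
ee_pos: [473.4, -238.4, 236.4]
orientation: [-2.762, -1.495, 0.001]
ft_force: [-0.2, -0.7, -0.4]
width: 0.7
```

Request:
apply_moves(series=[[[0, 0, 1.5, 0, 0, 8.2, 0], [0, 0, 1.5, 0, 0, 8.2, 0], [0, 0, 1.5, 0, 0, 8.2, 0], [0, 0, 1.5, 0, 0, 8.2, 0], [0, 0, 1.5, 0, 0, 8.2, 0], [0, 0, 1.5, 0, 0, 8.2, 0], [0, 0, 1.5, 0, 0, 8.2, 0], [0, 0, 1.5, 0, 0, 8.2, 0], [0, 0, 0, 0, 0, 0, 0], [0, 0, 0, 0, 0, 0, 0]]])

```text
t: 2.3
ee_pos: [473.6, -238.2, 116.5]
orientation: [-3.133, 0.224, 0.001]
ft_force: [0.5, -0.2, 0.9]
width: 0.2
```

```bash
python3 - <<'E'
from h import *
a=grab('wrist','w1.png');o=ctrl.get_obs();print(o['ee_pos'],R.from_rotvec(o['orientation']).as_matrix().round(3),o['ft_force'],o['width'],o['t'])
print(proj(a,[[473.5,-238,56],[478.5,-239,56]]), a['cam_to_world'].round(2))
E
```

```text
[ 473.99995634 -238.48208817  117.0781114 ] [[ 0.99  -0.143  0.   ]
 [-0.143 -0.99  -0.   ]
 [ 0.     0.    -1.   ]] [-0.00287591 -0.05286049 -0.61834348] 0.3588813420739739 2.35
[[317.90327253 208.87587115]
 [318.26039374 202.72554816]] [[-1.4000e-01 -9.6000e-01 -2.4000e-01  5.3995e+02]
 [-9.9000e-01  1.4000e-01  4.0000e-02 -2.4793e+02]
 [-0.0000e+00  2.5000e-01 -9.7000e-01  2.6511e+02]
 [ 0.0000e+00  0.0000e+00  0.0000e+00  1.0000e+00]]
```

View pics/w1.png

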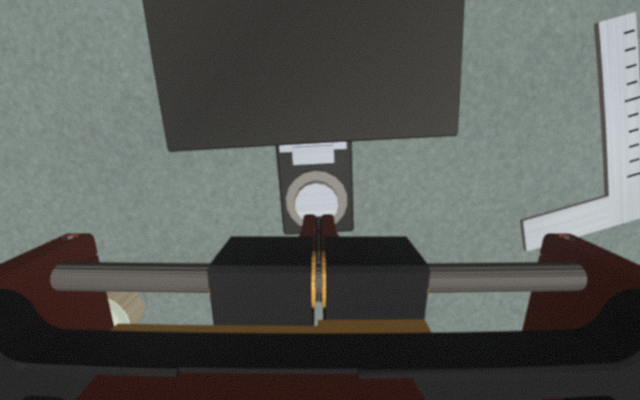

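Request:
apply_moves(series=[[[0, 0, 2, 0, 0, 0, 0], [0, 0, 2, 0, 0, 0, 0], [0, 0, 0.4, 0, 0, 0, 0], [0, 0, 0.4, 0, 0, 0, 0], [0, 0, 0.2, 0, 0, 0, 0], [0, 0, 0.2, 0, 0, 0, 0], [0, 0, 0, 0, 0, 0, 0]]])

```text
t: 3.05
ee_pos: [473.9, -238.4, 65.2]
orientation: [3.133, -0.23, 0.001]
ft_force: [-2.1, 1.1, 4.1]
width: 0.4
```

```bash
python3 - <<'E'
from h import *
a=load('wrist'); p=ray(a,[[168,151],[457,135]],84); d=p[0]-p[1]; print(p, np.degrees(np.arctan2(d[1],d[0]))-90, np.linalg.norm(d))
a=grab('wrist','w2.png');o=ctrl.get_obs();print(o['ee_pos'],o['ft_force'],o['t'])
E
```

```text
[[ 535.81656673 -147.11964784   84.        ]
 [ 519.30812979 -335.79373485   84.        ]] -5.00048014989423 189.39493024012643
[ 473.96667417 -238.45694849   65.22531456] [-2.53522292  1.09792495  4.03625494] 3.1
```

View pics/w2.png

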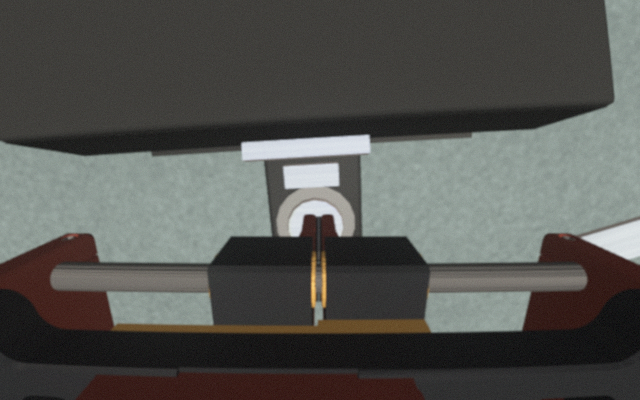

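Request:
apply_moves(series=[[[0, 0, 0.05, 0, 0, 0, 0], [0, 0, 0, 0, 0, 0, 0], [0, 0, -1, 0, 0, 0, 0], [-1, 0, -2, 0, 0, 0, 0], [-1, 0, -4, 0, 0, 0, 0], [0, 0, -4, 0, 0, 0, 0], [0, 0, -4, 0, 0, 0, 0], [0, 0, -4, 0, 0, 0, 1], [0, 0, -4, 0, 0, 0, 1], [0, 0, -4, 0, 0, 0, 1], [0, 0, 0, 0, 0, 0, 1], [0, 0, 0, 0, 0, 0, 1]]])

```text
t: 4.3
ee_pos: [454.3, -235.6, 335.4]
orientation: [3.132, -0.23, 0.004]
ft_force: [-0.1, 0.5, -0.1]
width: 37.0
```

```bash
python3 - <<'E'
from h import *
a=grab('wrist');b=grab('scene');o=ctrl.get_obs();print(o['ee_pos'],o['ft_force'],o['t'])
cv2.imwrite('pics/w3.png',np.hstack([a['img'],b['img']])[:, :]) 
x=cv2.resize(b['img'][120:330,220:420],(381,400)); cv2.imwrite('pics/w3.png',np.hstack([cv2.resize(a['img'],(419,262)).copy() if 0 else cv2.copyMakeBorder(cv2.resize(a['img'],(419,262)),0,138,0,0,0),x]))
E
```

```text
[ 453.33516954 -235.07928055  333.13807241] [ 0.18658942 -0.73309403 -0.25300164] 4.4
```

View pics/w3.png

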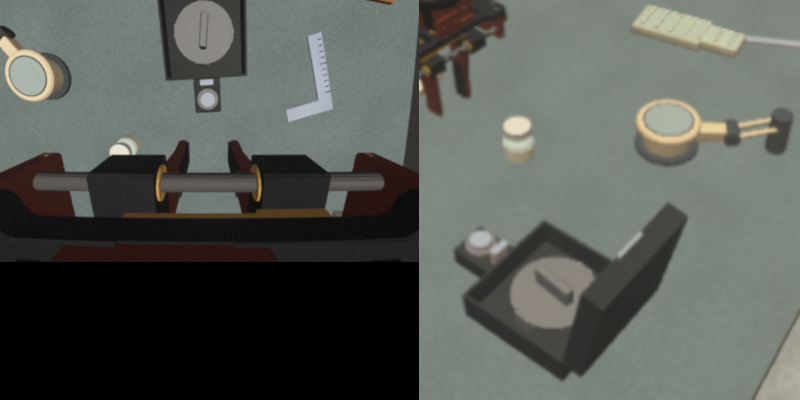

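Request:
apply_moves(series=[[[0.18, -4.07, 0.6, 0, 0, 0, 1], [0.18, -4.07, 0.6, 0, 0, 0, 1], [0.18, -4.07, 0.6, 0, 0, 0, 1], [0.18, -4.07, 0.6, 0, 0, 0, 1], [0.18, -4.07, 0.6, 0, 0, 0, 1], [0.18, -4.07, 0.6, 0, 0, 0, 1], [0.18, -4.07, 0.6, 0, 0, 0, 1], [0.18, -4.07, 0.6, 0, 0, 0, 1], [0.18, -4.07, 0.6, 0, 0, 0, 1], [0.18, -4.07, 0.6, 0, 0, 0, 1], [0, 0, 0, 0, 0, 0, 1], [0, 0, 0, 0, 0, 0, 1]]])

```text
t: 5.6
ee_pos: [530.2, 164.9, 272.3]
orientation: [3.132, -0.227, -0.005]
ft_force: [-0.5, -0.7, 0.6]
width: 87.7
```

```bash
cp last_wrist.npz w_cov.npz; python3 - <<'E'
from h import *
a=grab('wrist','w4.png');o=ctrl.get_obs();print(o['ee_pos'],o['ft_force'],o['t'])
hsv=cv2.cvtColor(a['img'],cv2.COLOR_BGR2HSV)
m=cv2.inRange(hsv,(10,60,120),(30,200,255)); m[215:]=0
for c in cv2.findContours(m,cv2.RETR_CCOMP,cv2.CHAIN_APPROX_NONE)[0]:
    if len(c)>60: print(len(c),cv2.fitEllipse(c),cv2.boundingRect(c))
E
```

```text
[530.37306577 164.09538502 272.76583763] [ 0.12794021 -0.12355052  0.6875098 ] 5.65
330 ((301.88763427734375, 115.21112823486328), (86.60965728759766, 128.34153747558594), 143.2651824951172) (247, 48, 108, 123)
278 ((309.79486083984375, 120.0689926147461), (80.01300048828125, 84.28397369384766), 21.106746673583984) (269, 77, 84, 86)
93 ((273.8720703125, 70.66036224365234), (9.250218391418457, 35.02608871459961), 145.38035583496094) (262, 55, 24, 29)
78 ((238.64279174804688, 15.119958877563477), (7.213463306427002, 53.391685485839844), 142.45074462890625) (223, 0, 31, 34)
106 ((214.39024353027344, 21.644418716430664), (7.386541366577148, 84.28331756591797), 140.97499084472656) (193, 0, 44, 49)
```

View pics/w4.png

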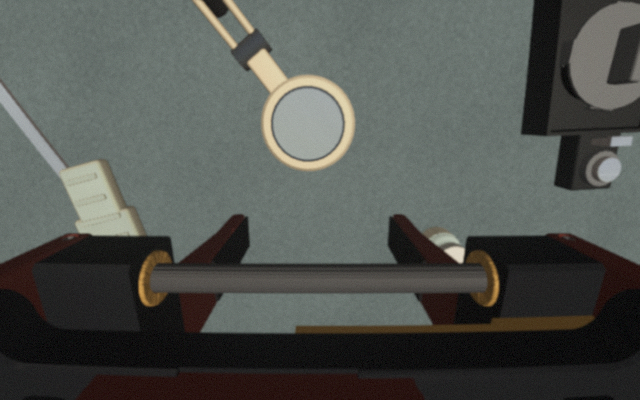

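```bash
cp last_wrist.npz w_lamp.npz; python3 - <<'E'
from h import *
from scipy.optimize import least_squares
a=load('wrist'); hsv=cv2.cvtColor(a['img'],cv2.COLOR_BGR2HSV)
m=cv2.inRange(hsv,(10,50,100),(32,220,255)); m[200:]=0
lab,L,st,ce=cv2.connectedComponentsWithStats(m)
l=L[122,266] or L[122,267]; k=(L==l).astype(np.uint8); print(st[l])
c=max(cv2.findContours(k,cv2.RETR_EXTERNAL,cv2.CHAIN_APPROX_NONE)[0],key=len).reshape(-1,2)
P=ray(a,c,58)[:,:2]; c0=ray(a,[[308.5,122.5]],60)[0,:2]
ang=np.degrees(np.arctan2(*(P-c0).T[::-1])); r=np.hypot(*(P-c0).T)
s=(np.abs((ang-27+180)%360-180)>30)
f=least_squares(lambda q:np.hypot(P[s,0]-q[0],P[s,1]-q[1])-q[2],[*c0,60],loss='soft_l1'); print(c0,f.x,np.sqrt(np.mean(f.fun**2)))
C=f.x[:2]
# neck stub
ys,xs=np.nonzero(k); Q=ray(a,np.c_[xs,ys],42)[:,:2]; d=np.hypot(*(Q-C).T)
for lo,hi in((66,76),(76,86),(86,96),(66,96)):
    q=Q[(d>lo)&(d<hi)]; 
    if len(q)>5: v=q.mean(0)-C; print(lo,len(q),np.degrees(np.arctan2(v[1],v[0])))
# knuckle
for px,z in (((251,50),50),((227,12),60)):
    v=ray(a,[px],z)[0,:2]-C; print('kn',np.hypot(*v),np.degrees(np.arctan2(v[1],v[0])))
S=load('scene')
for px,z in(((220+(768-419)*200/381,120+118*210/400),85),((220+(733-419)*200/381,120+130*210/400),50)):
    v=ray(S,[px],z)[0,:2]-C; print('sc',np.hypot(*v),np.degrees(np.arctan2(v[1],v[0])))
# cover in wrist earlier
w=dict(np.load('w_cov.npz')); g=cv2.cvtColor(w['img'],cv2.COLOR_BGR2GRAY); print(g[20:90:4,250:370:6])
E
```

```text
[ 247   48  108  123 3641]
[596.83685828 167.40704614] [594.83673711 168.93153317  59.34537047] 0.34324484564886704
66 197 29.557801133394676
76 189 29.606393220593276
86 200 29.657502629524224
66 586 29.61171481900449
kn 113.55406226928675 29.52371718267468
kn 159.44926712841362 27.658543266236023
sc 177.66971014223864 24.506653425831697
sc 119.43048407604209 23.820546742774678
[[ 27  58  59  59  85 134 131 136 137 136 131 128 139 136 134 139 124  64
   64  64]
 [ 30  60  58  60 130 136 135 135 133 135 131 118 132 138 130 135 135  65
   64  67]
 [ 31  55  56  63 134 135 134 134 140 135 133 112 137 138 136 134 138  84
   66  61]
 [ 33  59  62  88 131 135 135 135 136 125 131 108 137 135 136 138 136 128
   60  58]
 [ 28  56  61 122 135 133 132 133 135 122 134 111 137 137 135 135 140 140
   63  59]
 [ 29  55  65 130 133 132 135 135 137 126 133 108 139 134 139 139 136 136
   64  63]
 [ 31  60  61 134 138 137 135 137 135 124 132 109 134 140 135 137 133 137
   68  67]
 [ 36  62  56 131 133 138 137 139 136 122 136 108 140 134 138 137 139 136
   70  66]
 [ 27  53  58 128 131 134 133 135 136 113 137 108 139 138 138 137 141 140
   70  66]
 [ 34  56  57 125 135 134 135 129 138 110 140 115 138 139 137 140 135 129
   64  65]
 [ 40  48  62 119 133 136 139 135 137 107 141 123 139 138 140 137 141 133
   65  61]
 [ 44  47  58  87 134 136 133 137 135 108 141 126 137 136 135 139 142 131
   64  61]
 [ 48  41  61  65 136 135 135 135 133 112 138 129 137 136 142 140 137 102
   65  66]
 [ 51  39  57  57 138 133 135 133 135  99  57 128 135 137 138 137 138  72
   66  69]
 [ 53  31  66  57 102 136 135 132 133 138 125 137 137 135 136 139 135  61
   65  66]
 [ 58  28  62  58  58 137 135 136 135 139 135 139 139 140 139 134  82  63
   68  68]
 [ 63  36  60  58  57  93 138 136 138 135 135 133 135 139 138 130  65  64
   69  66]
 [ 70  34  56  59  59  64 115 138 137 133 135 136 137 135 135  68  64  66
   64  65]]
```

```bash
cat >> h.py <<'E'
from scipy.optimize import least_squares
def circ(d,c,z,R,angs,rr=8,it=3):
    L=cv2.GaussianBlur(cv2.cvtColor(d['img'],cv2.COLOR_BGR2LAB),(0,0),0.8).astype(np.float32)
    c=np.array(c,float)
    for _ in range(it):
        pts=[]
        for t in np.radians(angs):
            r=np.arange(R-rr,R+rr,.5); W=np.c_[c[0]+r*np.cos(t),c[1]+r*np.sin(t),np.full(len(r),z)]
            p=proj(d,W).astype(np.float32)
            s=cv2.remap(L,p[:,0].reshape(1,-1),p[:,1].reshape(1,-1),cv2.INTER_LINEAR)[0]
            g=np.linalg.norm(s[4:]-s[:-4],axis=1); i=g.argmax()+2; pts.append(W[i,:2])
        P=np.array(pts); f=least_squares(lambda q:np.hypot(P[:,0]-q[0],P[:,1]-q[1])-q[2],[*c,R],loss='soft_l1'); c=f.x[:2]
    return f.x,np.median(abs(f.fun))
E
python3 - <<'E'
from h import *
w=load('wrist')
A=np.arange(60,360,5)
print('wrist',circ(w,[596,167],58,60,A))
s=load('scene')
print('scene',circ(s,[596,165],58,60,np.arange(60,360,5)))
d=load('side'); print('side',circ(d,[596,165],58,60,np.arange(60,330,5)))
cw=dict(np.load('w_cov.npz'));
print('cover',circ(cw,ray(cw,[[310,49]],40)[0,:2],40,67,np.arange(0,360,5),6))
print('cover in w4/scene',circ(s,ray(cw,[[310,49]],40)[0,:2],40,67,np.arange(100,300,5),6))
h=[[311,14],[311,72]]
g=cv2.cvtColor(cw['img'],cv2.COLOR_BGR2GRAY); print(g[8:84:3,298:330:1])
E
```

```text
wrist (array([595.28098489, 167.67039568,  58.66087189]), np.float64(0.19659384051819373))
scene (array([594.34154178, 170.08331665,  61.0716494 ]), np.float64(0.8075562467096802))
side (array([597.00947425, 169.48658992,  60.57336328]), np.float64(0.9011313084044268))
cover (array([ 625.99627211, -249.86018069,   67.17599404]), np.float64(0.33254659595011304))
cover in w4/scene (array([ 625.58418166, -251.04426435,   67.53492765]), np.float64(0.6179756283022186))
[[137 133 137 131 134 136 135 130 136 134 132 133 138 137 133 134 137 138
  136 134 135 135 137 139 132 139 136 134 131 133 137 131]
 [133 135 135 135 132 135 136 137 134 133 138 134 137 136 135 132 137 136
  132 135 136 135 134 137 137 133 134 133 136 129 136 135]
 [133 136 136 135 130 134 134 133 135 133 132 137 135 133 135 130 139 136
  139 135 136 137 133 131 135 133 131 136 135 136 141 137]
 [135 133 139 137 138 138 135 131 132 124 119 121 120 122 127 134 132 127
  127 130 132 136 136 135 135 137 135 137 135 132 134 129]
 [137 134 138 134 136 134 136 119 111 115 122 132 131 130 132 135 132 133
  128 116 118 130 135 134
[... 2127 characters left out ...]
6 137 137 137 139 136 140 136 139]
 [135 143 135 134 129 118  89  75  62  73  73  72  79  81  84  83  82 107
  130 138 138 138 138 138 138 140 136 139 137 138 138 136]
 [140 135 138 136 136 137 125 101  81  76  73  65  64  62  67  76  98 124
  134 137 135 137 137 138 135 136 139 139 140 135 136 139]
 [138 140 136 136 135 138 133 136 139 136 136 135 134 135 138 136 132 135
  140 139 139 135 139 139 137 142 135 135 139 141 134 133]
 [135 135 136 136 134 134 139 134 134 137 137 135 135 137 138 133 136 136
  139 135 135 136 137 134 139 135 137 134 137 134 140 137]
 [138 139 136 137 134 138 133 139 139 130 132 135 135 136 136 139 136 136
  136 132 134 136 139 139 136 137 134 137 138 141 141 137]]
```

```bash
python3 - <<'E'
from h import *
cw=dict(np.load('w_cov.npz'))
p=ray(cw,[[311.7,20],[309.0,68],[312.2,17],[308.9,70.5]],72); d=p[0]-p[1]; print(p,np.degrees(np.arctan2(d[1],d[0])), np.linalg.norm(p[2]-p[3]), (p[2]+p[3])/2)
E
```

```text
[[ 655.17610571 -256.34876939   72.        ]
 [ 595.55771845 -243.5064659    72.        ]
 [ 658.7238986  -257.56586604   72.        ]
 [ 592.34332994 -242.87055975   72.        ]] -12.156245936507512 67.98773361162836 [ 625.53361427 -250.2182129    72.        ]
```

Request:
apply_moves(series=[[[1.543, 3.96, 0, 0, 0, 0, 1], [1.543, 3.96, 0, 0, 0, 0, 1], [1.543, 3.96, 0, 0, 0, 0, 1], [1.543, 3.96, 0, 0, 0, 0, 1], [1.543, 3.96, 0, 0, 0, 0, 1], [1.543, 3.96, 0, 0, 0, 0, 1], [1.543, 3.96, 0, 0, 0, 0, 1], [1.543, 3.96, 0, 0, 0, 0, 1], [1.543, 3.96, 0, 0, 0, 0, 1], [1.543, 3.96, 0, 0, 0, 0, 1], [0, 0, 3.5, 0, 0, 2, 1], [0, 0, 3.5, 0, 0, 2, 1]]])

```text
t: 6.85
ee_pos: [625.3, -253.4, 204.1]
orientation: [3.121, -0.348, 0.003]
ft_force: [-0.6, 0.3, -0.5]
width: 88.1
```

Request:
apply_moves(series=[[[0, 0, 3, 0, 0, 0, 1], [0, 0, 0, 0, 0, 0, 1], [0, 0, 0, 0, 0, 0, 1]]])

```text
t: 7.15
ee_pos: [625.2, -250.8, 174.3]
orientation: [-3.123, 0.341, 0.002]
ft_force: [0.0, 0.8, 0.4]
width: 87.7
```

```bash
python3 - <<'E'
from h import *
a=grab('wrist','w5.png');o=ctrl.get_obs();print(o['ee_pos'],o['orientation'],o['ft_force'],o['t'])
print(proj(a,[[626,-250,72],[660,-257.4,72],[592,-242.7,72]]))
E
```

```text
[ 626.26331507 -250.80713626  175.61280311] [ 3.12252919e+00 -3.40686540e-01  2.24226827e-03] [ 0.15580608 -0.14830542  0.12855904] 7.2
[[317.32875767 194.49787955]
 [317.2035511  157.50936751]
 [317.5473855  229.09851644]]
```

View pics/w5.png

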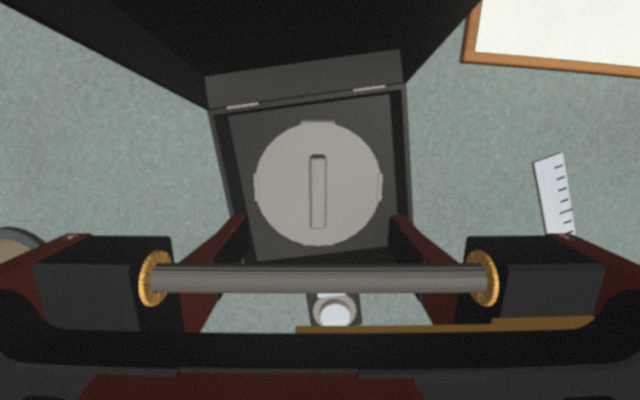

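```bash
python3 - <<'E'
from h import *
a=load('wrist')
print(circ(a,[626,-250],40,67,np.r_[-60:60:5],6),circ(a,[626,-250],40,67,np.r_[-150:-120:4,-90+30:70:5,100:140:4],6))
g=cv2.cvtColor(a['img'],cv2.COLOR_BGR2GRAY); print(g[148:166,317],g[222:236,317]); print(g[175,304:332],g[215,304:332])
E
```

```text
(array([ 627.34262993, -250.24249316,   65.66466273]), np.float64(0.24374777773437728)) (array([ 625.89050143, -250.11221186,   66.85518759]), np.float64(0.3406270591815428))
[153 157 154 154 156 144 105  74  66  77 106 132 144 156 154 158 154 152] [157 155 156 157 152 142 136 146 153 156 155 157 152 152]
[156 150 157 148 144 126 116 130 148 150 150 153 151 154 152 152 160 157
 156 152 142 130 135 147 153 152 155 150] [155 157 155 151 149 133 113 121 140 153 156 152 156 158 152 154 154 151
 157 147 137 136 135 146 150 155 153 152]
```

Request:
apply_moves(series=[[[0, 0, 3.5, 0, 0, 0, 1], [0, 0, 3.5, 0, 0, 0, 1], [0, 0, 2.5, 0, 0, 0, 1], [0, 0, 1.3, 0, 0, 0, 1], [0, 0, 0.75, 0, 0, 0, 1], [0, 0, 0, 0, 0, 0, 1], [0, 0, 0, 0, 0, 0, 0.4], [0, 0, 0, 0, 0, 0, 0.3], [0, 0, 0, 0, 0, 0, 0.2], [0, 0, 0, 0, 0, 0, 0.15], [0, 0, 0, 0, 0, 0, 0.1], [0, 0, 0, 0, 0, 0, 0]]])

```text
t: 8.4
ee_pos: [626.1, -249.8, 58.8]
orientation: [3.123, -0.339, 0.0]
ft_force: [-1.2, 0.4, 0.1]
width: 43.3
```

Request:
apply_moves(series=[[[0, 0, 0, 0, 0, 0, 0], [0, 0, 0, 0, 0, 0, 0], [0, 0, 0, 0, 0, 0, 0], [0, 0, 0, 0, 0, 0, 0]]])

```text
t: 8.8
ee_pos: [626.0, -249.8, 58.6]
orientation: [3.123, -0.339, -0.0]
ft_force: [0.5, -0.4, -0.5]
width: 15.8
```

Request:
apply_moves(series=[[[0, 0, -0.5, 0, 0, 0, 0], [0, 0, -1.5, 0, 0, 0, 0], [0, 0, -2.5, 0, 0, 0, 0], [0, 0, -2.5, 0, 0, 0, 0], [0, 0, -2.5, 0, 0, 0, 0], [0, 0, -2.5, 0, 0, 0, 0], [0, 0, -2.5, 0, 0, 0, 0], [0, 0, -1.5, 0, 0, 0, 0], [0, 0, -0.5, 0, 0, 0, 0], [0, 0, 0, 0, 0, 0, 0]]])

```text
t: 9.8
ee_pos: [626.2, -249.8, 224.4]
orientation: [3.123, -0.339, 0.002]
ft_force: [-0.4, -0.4, -1.1]
width: 15.9
```

Request:
apply_moves(series=[[[0, 0, 0, 0, 0, -4, 0], [0, 0, 0, 0, 0, -6, 0], [0, 0, 0, 0, 0, -6, 0], [0, 0, 0, 0, 0, -6, 0], [0, 0, 0, 0, 0, -6, 0], [0, 0, 0, 0, 0, -6, 0], [0, 0, 0, 0, 0, -5, 0], [0, 0, 0, 0, 0, -3, 0], [0, 0, 0, 0, 0, 0, 0], [0, 0, 0, 0, 0, 0, 0]]])

```text
t: 10.8
ee_pos: [625.5, -249.5, 222.4]
orientation: [-3.037, -0.8, 0.003]
ft_force: [-0.6, 0.4, -0.8]
width: 16.0
```

```bash
python3 - <<'E'
from h import *
o=ctrl.get_obs();M=R.from_rotvec(o['orientation']).as_matrix();print(o['ee_pos'],np.degrees(np.arctan2(M[1,0],M[0,0])),o['ft_force'],o['width'],o['qpos'],o['t'])
print(M.round(4)); print(M.T@(np.array([595.5,168.2,220])-o['ee_pos']))
E
```

```text
[ 625.51276856 -249.50664671  222.38902059] 29.51501083627903 [-0.57862157  0.43623839 -0.83189875] 16.00466476605316 [-3.97214036e-01  5.09626663e-01  1.52416751e+00 -1.99769645e-06
  1.10986185e+00  6.58450094e-01] 10.8
[[ 8.702e-01  4.926e-01 -1.900e-03]
 [ 4.927e-01 -8.702e-01  8.000e-04]
 [-1.300e-03 -1.600e-03 -1.000e+00]]
[ 179.66879869 -378.28126711    2.77887324]
```

Request:
apply_moves(series=[[[0.69, -1.455, 0, 0, 0, 0, 0], [1.38, -2.91, 0, 0, 0, 0, 0], [1.728, -3.637, 0, 0, 0, 0, 0], [1.728, -3.637, 0, 0, 0, 0, 0], [1.728, -3.637, 0, 0, 0, 0, 0], [1.728, -3.637, 0, 0, 0, 0, 0], [1.728, -3.637, 0, 0, 0, 0, 0], [1.728, -3.637, 0, 0, 0, 0, 0], [1.728, -3.637, 0, 0, 0, 0, 0], [1.728, -3.637, 0, 0, 0, 0, 0], [1.38, -2.91, 0, 0, 0, 0, 0], [0.69, -1.455, 0, 0, 0, 0, 0]]])

```text
t: 12.0
ee_pos: [594.3, 171.2, 223.6]
orientation: [-3.036, -0.805, 0.0]
ft_force: [-0.1, -0.6, -1.9]
width: 15.7
```

Request:
apply_moves(series=[[[0, 0, 2, 0, 0, 0, 0], [0, 0, 2, 0, 0, 0, 0], [0, 0, 1, 0, 0, 0, 0], [0, 0, 0, 0, 0, 0, 0], [0, 0, 0, 0, 0, 0, 0]]])

```text
t: 12.5
ee_pos: [595.7, 167.7, 174.1]
orientation: [3.038, 0.802, 0.0]
ft_force: [0.2, -0.1, -0.3]
width: 16.0
```

```bash
python3 - <<'E'
from h import *
a=grab('wrist','w6.png');s=grab('scene');d=grab('side');o=ctrl.get_obs();M=R.from_rotvec(o['orientation']).as_matrix();print(o['ee_pos'],np.degrees(np.arctan2(M[1,0],M[0,0])),o['ft_force'],o['width'],o['t'])
print(M.T@(np.array([595.5,168.2,170])-o['ee_pos']))
x=cv2.resize(s['img'][90:220,290:430],(420,390),interpolation=cv2.INTER_CUBIC); y=cv2.resize(d['img'][70:200,220:347],(380,390),interpolation=cv2.INTER_CUBIC)
cv2.imwrite('pics/c6.png',np.hstack([x,y]))
zp=o['ee_pos'][2]-58.5+40
A=np.r_[-20:60:4]
print('cover',zp,circ(a,o['ee_pos'][:2],zp,67,np.r_[-25:85:3],6))
print('covS',circ(s,o['ee_pos'][:2],zp,67,np.r_[-110:10:4],6),'covD',circ(d,o['ee_pos'][:2],zp,67,np.r_[-150:-80:4],6))
E
```

```text
[596.11137157 167.82653443 174.74146482] 29.572684473890803 [-0.15366858  0.20583225 -1.02459653] 15.545554531187218 12.65
[-0.35541941 -0.62872744  4.74058216]
cover 156.24146481547487 (array([596.6745214 , 170.54085917,  73.51714537]), np.float64(1.6243550085214054))
covS (array([597.84703726, 162.38903298,  61.64421638]), np.float64(1.027892412639055)) covD (array([600.69423401, 178.97739244,  72.08694542]), np.float64(0.06248769779922725))
```

View pics/c6.png

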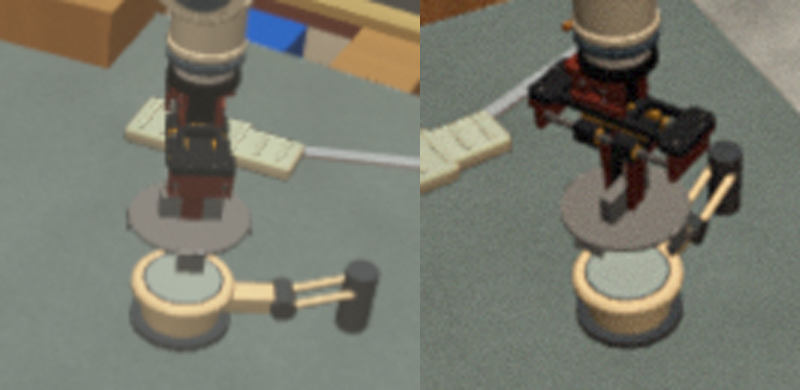

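View pics/w6.png

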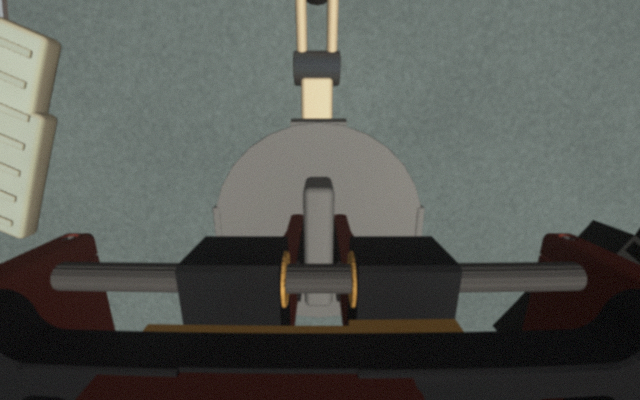

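```bash
python3 - <<'E'
from h import *
a=load('wrist');o=ctrl.get_obs();M=R.from_rotvec(o['orientation']).as_matrix();p=o['ee_pos']
f=lambda x,y,z:p+M@np.array([x,y,58.5-z])
print(proj(a,[f(35,0,72),f(35,0,40),f(67,0,40),f(67,-20,40)]).round(1))
g=cv2.cvtColor(a['img'],cv2.COLOR_BGR2GRAY); print(g[112:132,317],g[170:196,317],g[112:132,300])
E
```

```text
[[317.7 186.6]
 [317.8 174.6]
 [317.9 120.8]
 [283.7 120.8]]
[214 213 214 218 214 200 149  90  58  70  97 116 125 131 130 130 127 131
 127 131] [123 129 126 128 124 123 102  72  53  50  51  49  53  50  54  54  54  64
  80  93 103 114 116 122 123 130] [111 115 112 119 119 109  89  67  63  74 108 110 112 117 128 128 129 129
 128 132]
```

Request:
apply_moves(series=[[[0.04, -0.06, 1, 0, 0, 0, 0], [0, 0, 1.5, 0, 0, 0, 0], [0, 0, 1.5, 0, 0, 0, 0], [0, 0, 1, 0, 0, 0, 0], [0, 0, 0.5, 0, 0, 0, 0], [0, 0, 0.3, 0, 0, 0, 0], [0, 0, 0.3, 0, 0, 0, 0], [0, 0, 0.3, 0, 0, 0, 0], [0, 0, 0, 0, 0, 0, 0]]])

```text
t: 13.55
ee_pos: [595.4, 168.6, 109.6]
orientation: [-3.037, -0.803, 0.0]
ft_force: [-0.2, 0.1, -1.5]
width: 15.9
```

Request:
apply_moves(series=[[[0, 0, 0.3, 0, 0, 0, 0], [0, 0, 0.3, 0, 0, 0, 0], [0, 0, 0, 0, 0, 0, 0]]])

```text
t: 13.85
ee_pos: [595.3, 168.6, 103.4]
orientation: [-3.037, -0.802, 0.001]
ft_force: [-0.2, 0.5, -1.2]
width: 15.9
```

Request:
apply_moves(series=[[[0, 0, 0.2, 0, 0, 0, 0], [0, 0, 0.2, 0, 0, 0, 0], [0, 0, 0, 0, 0, 0, 0]]])

```text
t: 14.15
ee_pos: [595.6, 168.8, 99.7]
orientation: [-3.037, -0.802, -0.001]
ft_force: [0.0, 1.0, -0.7]
width: 15.7
```

Request:
apply_moves(series=[[[0, 0, 0.2, 0, 0, 0, 0], [0, 0, 0.2, 0, 0, 0, 0], [0, 0, 0, 0, 0, 0, 0]]])

```text
t: 14.45
ee_pos: [596.2, 169.0, 96.4]
orientation: [-3.037, -0.802, -0.003]
ft_force: [-1.2, 1.8, 5.5]
width: 16.1
```

Request:
apply_moves(series=[[[0, 0, 0.2, 0, 0, 0, 0], [0, 0, 0.1, 0, 0, 0, 0], [0, 0, 0, 0, 0, 0, 0]]])

```text
t: 14.75
ee_pos: [595.9, 168.8, 92.8]
orientation: [-3.037, -0.802, -0.002]
ft_force: [0.8, 2.3, 1.6]
width: 15.8
```

Request:
apply_moves(series=[[[0, 0, 0.1, 0, 0, 0, 0], [0, 0, 0.1, 0, 0, 0, 0], [0, 0, 0, 0, 0, 0, 0]]])

```text
t: 15.05
ee_pos: [595.3, 168.6, 90.3]
orientation: [-3.037, -0.802, 0.001]
ft_force: [1.6, 2.6, -0.7]
width: 16.0
```

Request:
apply_moves(series=[[[0, 0, 0.15, 0, 0, 0, 0], [0, 0, 0.15, 0, 0, 0, 0], [0, 0, 0, 0, 0, 0, 0]]])

```text
t: 15.35
ee_pos: [594.3, 168.1, 86.4]
orientation: [3.037, 0.803, -0.004]
ft_force: [1.0, 0.5, -7.2]
width: 15.9
```

Request:
apply_moves(series=[[[0, 0, 0.1, 0, 0, 0, 0], [0, 0, 0.1, 0, 0, 0, 0], [0, 0, 0, 0, 0, 0, 0]]])

```text
t: 15.65
ee_pos: [595.6, 168.6, 85.8]
orientation: [3.037, 0.802, 0.0]
ft_force: [0.1, -0.5, -2.1]
width: 15.7
```

Request:
apply_moves(series=[[[0, 0, 0.1, 0, 0, 0, 0], [0, 0, 0.1, 0, 0, 0, 0], [0, 0, 0, 0, 0, 0, 0]]])

```text
t: 15.95
ee_pos: [595.8, 168.6, 85.6]
orientation: [3.037, 0.803, 0.001]
ft_force: [-4.9, -2.0, 13.4]
width: 15.2
```

Request:
apply_moves(series=[[[0, 0, -0.2, 0, 0, 0, 0.2], [0, 0, 0, 0, 0, 0, 0.4], [0, 0, 0, 0, 0, 0, 0.5], [0, 0, 0, 0, 0, 0, 0.6], [0, 0, 0, 0, 0, 0, 0.6], [0, 0, -2, 0, 0, 0, 0.6], [0, 0, -4, 0, 0, 0, 0.6], [0, 0, -4, 0, 0, 0, 0.6], [0, 0, -4, 0, 0, 0, 0.6], [-4, 0, -4, 0, 0, 0, 0.6], [-3, 0, -4, 0, 0, 0, 0.6], [0, 0, 0, 0, 0, 0, 0.6]]])

```text
t: 17.15
ee_pos: [538.6, 135.7, 306.5]
orientation: [3.037, 0.802, 0.012]
ft_force: [-0.7, 0.2, -0.5]
width: 52.7
```

```bash
python3 - <<'E'
from h import *
ctrl_o=ctrl.get_obs();print(ctrl_o['ee_pos'],ctrl_o['ft_force'],ctrl_o['width'],ctrl_o['t'])
a=grab('wrist');s=grab('scene');d=grab('side')
C=[595.5,168.2]
print(circ(a,C,67,67,np.r_[-50:0:4,55:110:4],6),circ(s,C,67,67,np.r_[-160:20:5],6),circ(d,C,67,67,np.r_[-200:-20:5],6))
x=cv2.resize(s['img'][130:220,310:430],(400,300),interpolation=cv2.INTER_CUBIC); y=cv2.resize(d['img'][110:200,235:355],(400,300),interpolation=cv2.INTER_CUBIC)
z=cv2.resize(s['img'][170:330,200:400],(375,300)); w=cv2.resize(a['img'],(425,300))
cv2.imwrite('pics/c7.png',np.vstack([np.hstack([x,y]),np.hstack([z,w])]))
E
```

```text
[538.62040641 135.66792642 306.49072472] [-0.69797558  0.18019802 -0.46889333] 52.70407102630094 17.15
(array([594.09702287, 167.37484294,  67.17507135]), np.float64(0.150344492804237)) (array([595.9247627 , 169.08338916,  66.87027879]), np.float64(1.2444688635583603)) (array([597.74708967, 168.0510753 ,  66.41471264]), np.float64(1.226679333625242))
```

View pics/c7.png

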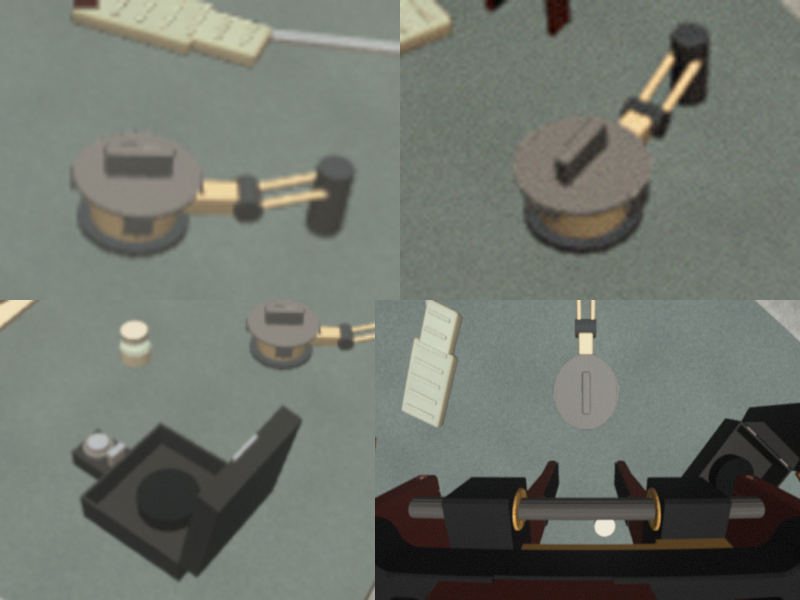

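Request:
apply_moves(series=[[[3.5, 0, 0, 0, 0, 0, 0], [3.5, 0, 3, 0, 0, 0, 0], [0, 0, 3.5, 0, 0, 0, 0], [0, 0, 3.5, 0, 0, 0, 0], [0, 0, 3.5, 0, 0, 0, 0], [0, 0, 2.5, 0, 0, 0, 0], [0, 0, 1.5, 0, 0, 0, 0], [0, 0, 0.5, 0, 0, 0, 0], [0, 0, 0, 0, 0, 0, 0], [0, 0, 0, 0, 0, 0, 0]]])

```text
t: 18.3
ee_pos: [600.3, 171.2, 121.9]
orientation: [-3.037, -0.803, -0.002]
ft_force: [0.5, -0.7, -0.3]
width: 0.6
```

Request:
apply_moves(series=[[[-0.5, 0, 0.3, 0, 0, 0, 0], [0, 0, 0.3, 0, 0, 0, 0], [0, 0, 0.2, 0, 0, 0, 0], [0, 0, 0, 0, 0, 0, 0]]])

```text
t: 18.7
ee_pos: [595.2, 168.4, 113.4]
orientation: [3.037, 0.802, 0.0]
ft_force: [-1.3, -0.8, 2.5]
width: 0.6
```

Request:
apply_moves(series=[[[0, 0, 0.1, 0, 0, 0, 0], [0, 0, 0.1, 0, 0, 0, 0], [0, 0, 0, 0, 0, 0, 0]]])

```text
t: 19.0
ee_pos: [595.3, 168.4, 113.3]
orientation: [3.037, 0.802, 0.001]
ft_force: [-6.8, -2.2, 19.5]
width: 0.4
```

Request:
apply_moves(series=[[[0, 0, -0.3, 0, 0, 0, 0], [0, 0, -1.5, 0, 0, 0, 0], [0, 0, -4, 0, 0, 0, 0], [0, 0, -4, 0, 0, 0, 0], [-2, 0, -4, 0, 0, 0, 0], [-4, 0, -3, 0, 0, 0, 0], [0, 0, 0, 0, 0, 0, 0], [0, 0, 0, 0, 0, 0, 0], [0, 0, 0, 0, 0, 0, 0]]])

```text
t: 19.9
ee_pos: [543.3, 139.0, 278.4]
orientation: [-3.037, -0.803, 0.001]
ft_force: [0.6, 0.8, 0.0]
width: 0.2
```

```bash
python3 - <<'E'
from h import *
a=grab('wrist');o=ctrl.get_obs();print(o['ee_pos'],o['ft_force'],o['t'])
print(circ(a,[595,168],67,67,np.r_[-50:0:4,55:110:4],6)); print(ctrl.close_job())
E
```

```text
[543.18212539 139.0528827  277.88162707] [ 0.44848377 -0.67764329 -0.02133764] 19.95
(array([594.93546672, 167.8795554 ,  66.53882094]), np.float64(0.2511030298548462))
the job is handed in; nothing more can be done
None
```

The job is handed in after 20 s of the 64 s allowed. The release button was pressed and the lid sprang open. The lens cover was taken out and pressed down on the lamp with its handle in line with the neck, then let go.

- **Seating:** Resistance rose as the clips rode over the rim, then the cover pulled itself down as they snapped. It came to rest firmly, pushing back with 13 N. A second push on top of the handle met a stiff stop of 19.5 N with the fingertips at about 99 mm, the height for fully home.
- **Position:** In the last wrist view the cover's centre is at about (595, 168) mm, within 1 mm of the lamp centre I measured. The scene and side cameras differ from this by 1 to 3 mm, within their looser fits.
- **Surroundings:** In the last picture I viewed, taken before the second push, the case was open and the jar stood where it had been. The steel scale and plaster cast were not in that picture, but the arm never went near them.
- **Not seen:** The clip arm on one side was out of view, so I judge that it snapped from the forces and the seated height alone.

I viewed 11 pictures, one over the budget.

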